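# Clamp a pile of watch-plate blanks in the cam press

## Robot

A 6-joint arm with a two-finger parallel gripper is mounted at the origin on the work surface. World frame = base frame: x ahead of the robot, y to its left, z up, the work surface at z = 0. Lengths are in m, angles in rad, forces in N, time in s.
With the tool pointing down it reaches from about 0.35 to 0.875 m from the base axis. Payload 15.5 kg.
Tool frame: the origin (TCP) lies at the very end of the fingers, on their centre line; the grasp point (between the pads) lies arm.grasp_offset behind it (arm.grasp_offset is the distance from the TCP to the grasp point, in m); y points along the fingers, x is the direction in which the jaws open and shut, and the axes are right-handed (so a half turn about y gives the same grasp; the last joint's range is limited). The gripper opens to 85 mm and grips with 20 to 120 N. Pads are 22 mm wide; open, the fingers measure 114 mm over their backs; the gripper's body (76 mm by 85 mm) begins 54 mm behind the grasp point. The pads swing forward as they close: fully open they stand 13 mm farther back than shut.
Start: joints at [1.038, 0.494, 1.345, -0, 1.302, -0.096], TCP at [0.264, 0.566, 0.231] pointing down, gripper open.
Joint ranges: [-2.91, 2.91], [-0.82, 2.16], [0.22, 2.67], [-1.22, 4.37], [0.12, 2.79], [-3.08, 3.08]. Speed limits (rad/s): [1.89, 1.89, 2.57, 3.01, 3.01, 3.01].

## Interface

Orientations are given as a rotation vector (axis times angle).
In Python, from cell import arm, imaging gives the robot as it stands. Calls block until the motion is done:
- arm.reach(position, orientation): joint-space move of the TCP to a pose.
- arm.move_l(position, frame=None, max_speed=0.15): straight line of the TCP; frame=None keeps the orientation; max_speed is the mean speed in m/s.
- arm.set_joints(angles): joint-space move.
- arm.release() and arm.close(): open the fingers fully, or close them until they stop; the grip force is fixed at half the most.
- arm.dwell(seconds).
- arm.ik(position, orientation): joint angles nearest the present ones, or None.
- arm.get_state(): the state.
- imaging.snapshot(name): name is "scene" or "top" or "wrist"; returns the picture (480x640x3 uint8, blue, green, red); there is no depth.
- imaging.camera_model(name): a dict with "camera_matrix" (3x3 intrinsics, pixels), "R" (3x3) and "t" (3): a world point X has camera coordinates R X + t; the wrist camera has in their place "hand_eye" (4x4, takes a point from camera to tool coordinates, whose origin is the TCP and whose axes are the tool frame's). Camera axes: x right, y down, z forward; pixel columns grow to the right and rows downward; lengths in m; the calibration is good to about 2 mm. The wrist camera is an equidistant fisheye: a pixel r from the principal point sees the ray r / f radians off the axis. A picture is of the moment at which its call begins: read the wrist's pose just before it. camera_model takes no time and is no camera call.
A pose or a line that the arm cannot do raises arm.IKError and nothing moves.
- arm.sign_off(): hands the job in, once; it reports no verdict.
Trained networks look in the newest picture that a camera, given by its name, has taken for a name from the list of things; names that differ only in an ending like _2 or _b are one class to them, and where a whole thing is asked for, a point or a joint stands for the part that bears it (a point fixed in the world has none). Each returns a list of dicts, best first, with "p" (0 to 1); they miss things now and then, are a little off and sometimes report something else, mostly with a low value. They report only what shows in the picture. A call takes as long as a camera call. They do not tell look-alikes from the thing itself.
- imaging.regions_of(camera, query): "region" (480x640 bool, what is visible of it) and "at" ([column, row] in pixels, amid what is visible of it).
The state is a dict: "t": time; "qpos": joint angles; "qvel": joint speeds; "joint_efforts": joint torques, N m; "eef_pos": TCP position; "ee_rot": TCP orientation; "wrist_force": force on the tool from outside, world axes, zero at the start; "wrist_torque": the same for the moment, N m; "width": opening from 0.0 (shut) to 1.0 (fully open).
Only numpy, scipy, OpenCV 4.12 (cv2) and the standard library are available. Lean on these libraries where they do the work, as an engineer would, in place of code of your own. Each camera call takes 0.05 s, during which the arm holds its last target. There are 200 camera calls.

## Task

Lay the last aluminium blank squarely on the two in the blue cam press, under the raised pad, with its edges flush with theirs. Then set the black knob so that the red lever starts to meet firm resistance when it is about half way down, and flip the lever fully over so that the pile stays clamped by itself. Leave the other things on the bench where they are.

Things in the scene. Friction and masses are not known exactly. Their poses are not given: they have to be found in the camera images.
- jig: Cam press fixed to the bench. Origin on the bench under the vertical axis of knob and pad; x runs from the open front (robot side) to the blue cheeks and lever at the rear, z up. Base plate 110 mm wide, 12 high, x -110 to +125. On it a nest 42 wide, top at z 24, x -105 to +35: the blanks lie on it lengthwise along x. A round pad 24 across hangs over them at x = y = 0.
- nest_center (a point): fixed point of the press where the centre of the last (third) blank belongs: x -40, y 0, z 44 mm from the press's origin; axes as the press. The two blanks there have their centres straight below, at z 28 and 36
- stop_face (a point): middle of the top edge of the steel rear stop, on its front face: x 26.5, z 42 mm in the press; blanks' rear ends stand 1.5 mm before it. Axes as the press
- fence_face (a point): middle of the top edge of the short steel side fence (30 mm long), on its inner face: x 2, y -26.5, z 42 mm in the press; blanks' right sides stand 1.5 mm from it. Axes as the press
- head_front (a point): lower front edge of the sliding head: x -22, z 92 mm in the press with the lever open. The head is 36 mm wide, 26 high, runs from here rearwards over the nest to the cheeks, and carries the knob on top and the pad below. The blank must go in under it from the front
- knob_center (a point): centre of the round black knob: 36 mm across, 24 high, axis vertical, at x = y = 0, z 142 mm in the press with the lever open (rides down with the head); head's top 24 mm below here. Axes as the press, not turning with the knob. Clockwise from above lowers the pad 2.5 mm/rad; friction 0.12 N m, stays put, at least 4 rad left from any start
- lever_pivot (a point): the lever's hinge axis (along the press's y), fixed at x 95, y 0, z 150 mm in the press; axes as the press. The lever lowers head, knob and pad together by 7*(1 - cos(2.212*lever angle)) mm (7 mm half way). Pad setting: at the start always too loose, the pad hanging 9.6 to 16.2 mm above the full pile with the lever open (not reported); right is about 7 mm
- cheek_top (a point): mid-point between the tops of the two blue cheeks that hold the lever: x 93, z 165 mm in the press; each cheek 30 mm long in x, 8 thick, outer faces 60 apart. The pad is sprung: touching the pile it presses with 15 N at once, plus 3 N per mm lowered further. The push at the lever is that force times the lowering per radian. Rightly set, the closed press holds about 36 N
- lever_grip (a point): middle of the red lever's cross grip (16 mm diameter, 26 wide along the hinge direction), 70 mm from the hinge; the arm towards the hinge is 20 wide, 10 thick
- lever (a joint): red cam lever, rad: 0 = open, leaning 25 degrees rearwards (+x) from upright; grows as it swings rearwards and down; 1.5 = fully over, pointing rearwards, 21 degrees below level. A weak spring (0.04 to 0.09 N m in all) always opens it again when let go, unless it is past 1.42 with the pad pressing on the pile: then it locks over centre
- blank_top_center (a point): centre of the last blank: bare aluminium plate 130 (x) by 50 (y) by 8 (z) mm, about 140 g, axes along its sides. At the start it lies on a wooden rest block 100 x 40 x 24 mm high, so its sides stand free
- blank_mid_center (a point): centre of the same kind of blank lying second in the nest
- blank_low_center (a point): centre of the same kind of blank lying lowest in the nest
- driver_blue: slim steel watch screwdriver 96 mm long with a blue end, lying; origin at its middle
- driver_red: the same with a red end
- driver_violet: the same with a violet end
- parts_tray: flat round cyan parts tray, 104 mm across, 12 mm high; origin under its centre
- red_cup: small red bowl 48 mm across, 22 mm high; origin under its centre
- loupe: black eye loupe, 40 mm across, 30 mm high, standing; origin under its centre
Not all that is in view belongs to the job. Leave any orange or purple look-alike of the part that bears blank_top_center alone.

How it is judged:
At the end, for the whole second after the job is handed in: the three blanks lie flat in the nest, each within 5 mm of its place along and across and within 3.4 degrees of straight; the lever is fully over (past 1.44 rad) and stays, let go; the pad presses on the top blank with 30 to 41.5 N (x of blank_top_center in the frame of jig between -0.045 and -0.035 m and y of blank_top_center in the frame of jig between -0.005 and 0.005 m and angle between the x axis of each of blank_top_center, blank_mid_center, blank_low_center and the x axis of jig, either way round below 0.06 rad and z of blank_top_center in the frame of jig between 0.041 and 0.047 m and x of blank_mid_center in the frame of jig between -0.045 and -0.035 m and y of blank_mid_center in the frame of jig between -0.005 and 0.005 m and z of blank_mid_center in the frame of jig between 0.033 and 0.039 m and x of blank_low_center in the frame of jig between -0.045 and -0.035 m and y of blank_low_center in the frame of jig between -0.005 and 0.005 m and z of blank_low_center in the frame of jig between 0.025 and 0.031 m and value of joint lever above 1.44 rad and contact force between jig and blank_top between 30 and 41.5 N and linear speed of blank_top below 0.01 m/s); the robot touches nothing.
It fails at once if another thing on the bench was moved more than 30 mm (distance of any of driver_blue, driver_red, driver_violet, parts_tray, red_cup, loupe from where it was at the start of the episode above 0.03 m).
It also fails if it takes over 72 s, if anything falls off the work surface, if the arm or the gripper's body presses on something with over 40 N, if the wrist force passes 120 N, or if a joint passes its speed limit or range.

## Working session

There is one attempt and no reset: what is moved stays moved. The work goes in short steps, each a Python script; the robot and the scene stay as the last script left them, time stands still between calls to the robot, and variables do not carry over. Pictures are saved under pics/ and viewed, about 8 in all and at most 12, crops included, and the job is handed in when it is done.

```bash
mkdir -p pics; ls; python3 - <<'E'
from cell import arm, imaging
import cv2, numpy as np
for c in ("scene","top"):
    im=imaging.snapshot(c); cv2.imwrite(f"pics/{c}0.png",im)
    m=imaging.camera_model(c); print(c,np.round(m["camera_matrix"],1).tolist(),np.round(m["R"],3).tolist(),np.round(m["t"],3).tolist())
    for q in ("blank_top_center","jig","knob_center","lever_grip"):
        print(q,[(np.round(d["at"]).tolist(),round(d["p"],2),int(d["region"].sum())) for d in imaging.regions_of(c,q)][:4])
m=imaging.camera_model("wrist");print(m)
s=arm.get_state();print(s, arm.grasp_offset)
E
```

```text
pics
scene [[441.3, 0.0, 314.9], [0.0, 441.3, 238.0], [0.0, 0.0, 1.0]] [[0.83, 0.558, 0.019], [0.328, -0.461, -0.825], [-0.451, 0.69, -0.565]] [-0.501, -0.025, 1.357]
blank_top_center [([285.0, 229.0], 0.68, 461), ([344.0, 236.0], 0.57, 494), ([380.0, 196.0], 0.54, 317)]
jig [([293.0, 314.0], 0.68, 4842)]
knob_center [([275.0, 286.0], 0.92, 1079), ([291.0, 316.0], 0.27, 4579)]
lever_grip [([316.0, 273.0], 0.78, 325)]
top [[571.4, 0.0, 321.6], [0.0, 571.4, 249.6], [0.0, 0.0, 1.0]] [[0.0, -1.0, -0.023], [-0.994, 0.002, -0.11], [0.11, 0.023, -0.994]] [0.106, 0.542, 1.668]
blank_top_center [([314.0, 258.0], 0.96, 665), ([283.0, 316.0], 0.86, 792), ([158.0, 277.0], 0.83, 806), ([263.0, 258.0], 0.68, 675)]
jig [([383.0, 238.0], 0.9, 2413)]
knob_center [([389.0, 236.0], 0.77, 524), ([383.0, 237.0], 0.25, 2468)]
lever_grip [([383.0, 207.0], 0.65, 180)]
{'camera_matrix': array([[371.64829954,   0.        , 313.05903322],
       [  0.        , 371.64829954, 239.74963629],
       [  0.        ,   0.        ,   1.        ]]), 'hand_eye': array([[ 9.99999718e-01,  6.81648272e-04,  3.15397421e-04,
[... 258 characters left out ...]
       1.00000000e+00]])}
{'t': 0.5, 'qpos': array([ 1.03850049e+00,  4.93590486e-01,  1.34553754e+00,  5.03686814e-06,
        1.30251806e+00, -9.55234305e-02]), 'qvel': array([ 1.20548956e-03,  7.01678944e-04, -6.58668069e-05,  3.13499673e-04,
        1.09487285e-03, -7.51614238e-04]), 'joint_efforts': array([-4.65155070e-03, -8.81446338e+01, -3.84028924e+01, -1.66613504e-04,
        1.94257045e-03,  1.34669926e-05]), 'eef_pos': array([0.26438181, 0.56630028, 0.23127015]), 'ee_rot': array([-1.38475494, -0.88170527,  0.88178704]), 'wrist_force': array([ 0.02570972, -0.22930699, -0.91798965]), 'wrist_torque': array([ 0.00635074,  0.02053981, -0.00921219]), 'width': 0.9999596017028205} 0.0187
```

```bash
python3 - <<'E'
import cv2
a=cv2.imread("pics/top0.png")[160:370,120:460]; cv2.imwrite("pics/topc.png",cv2.resize(a,None,fx=2.3,fy=2.3,interpolation=cv2.INTER_CUBIC))
a=cv2.imread("pics/scene0.png")[150:410,160:480]; cv2.imwrite("pics/scenec.png",cv2.resize(a,None,fx=2.3,fy=2.3,interpolation=cv2.INTER_CUBIC))
E
```

```text
(no output)
```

View pics/topc.png

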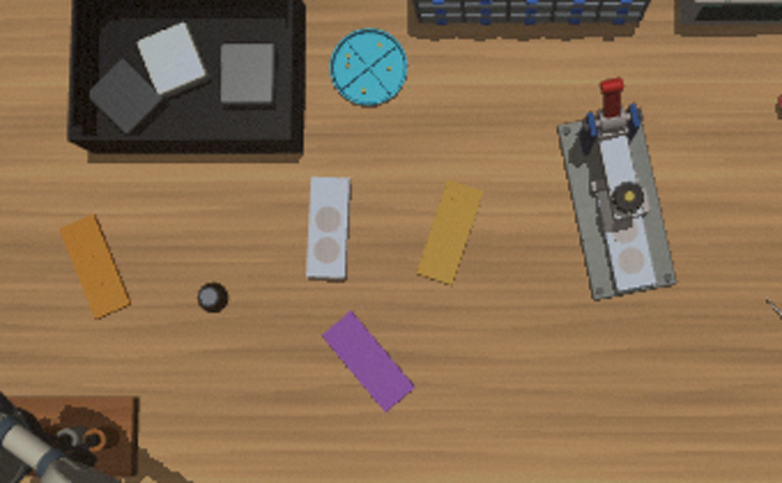

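View pics/scenec.png

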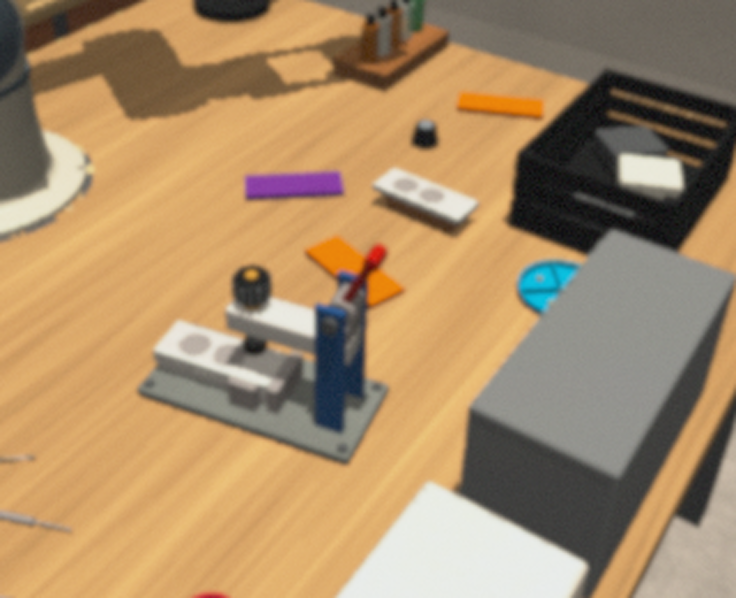

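The top view shows four plate-like things: orange (161,275), silver (263,259), orange/ochre (315,261) and purple (280,316). Only the silver one is bare aluminium lying on a block, so it is the blank, and the orange and purple ones are the look-alikes. The press is at about (383,238), yawed roughly 13°. This is clear in the enlarged crops I viewed. Next I'll work out coarse poses.

```bash
cat > h.py <<'E'
import numpy as np, cv2
from cell import arm, imaging
from scipy.spatial.transform import Rotation as Rot
def down(yaw):  # jaws open along world direction yaw; tool y down
    x=np.array([np.cos(yaw),np.sin(yaw),0]); y=np.array([0,0,-1.]); return np.stack([x,y,np.cross(x,y)],1)
def rv(R): return Rot.from_matrix(R).as_rotvec()
def best_down(p,yaw):
    """rotvec of the half-turn variant nearest in joint space"""
    q=arm.get_state()["qpos"]; c=[]
    for k in (-1,0,1):
        o=rv(down(yaw+k*np.pi)); j=arm.ik(np.array(p),o)
        if j is not None: c.append((np.abs(np.array(j)-q).max(),o))
    return min(c,key=lambda a:a[0])[1]
def rays(cam,px,st=None):
    """origin, world directions for pixels Nx2"""
    m=imaging.camera_model(cam); K=m["camera_matrix"]; px=np.asarray(px,float).reshape(-1,2)
    d=(px-K[:2,2])/[K[0,0],K[1,1]]
    if cam!="wrist":
        d=np.c_[d,np.ones(len(d))]; return -m["R"].T@m["t"], d@m["R"]
    th=np.linalg.norm(d,axis=1,keepdims=True); d=np.c_[d/np.maximum(th,1e-9)*np.sin(th),np.cos(th)]
    T=np.eye(4);T[:3,:3]=Rot.from_rotvec(st["ee_rot"]).as_matrix();T[:3,3]=st["eef_pos"];T=T@m["hand_eye"]
    return T[:3,3], d@T[:3,:3].T
def onplane(cam,px,z,st=None):
    o,d=rays(cam,px,st); return (o+d*((z-o[2])/d[:,2])[:,None])[:,:2]
def proj(cam,P,st=None):
    m=imaging.camera_model(cam);K=m["camera_matrix"];P=np.asarray(P,float).reshape(-1,3)
    if cam!="wrist":
        c=P@m["R"].T+m["t"]; return c[:,:2]/c[:,2:]*K[0,0]+K[:2,2]
    T=np.eye(4);T[:3,:3]=Rot.from_rotvec(st["ee_rot"]).as_matrix();T[:3,3]=st["eef_pos"];T=np.linalg.inv(T@m["hand_eye"])
    c=P@T[:3,:3].T+T[:3,3]; r=np.linalg.norm(c[:,:2],axis=1,keepdims=True)
    return c[:,:2]/r*np.arctan2(r,c[:,2:])*K[0,0]+K[:2,2]
def rect(cam,region,z,st=None):
    c,_=cv2.findContours(region.astype(np.uint8),cv2.RETR_EXTERNAL,cv2.CHAIN_APPROX_NONE)
    c=max(c,key=cv2.contourArea).reshape(-1,2)
    w=onplane(cam,c,z,st); r=cv2.minAreaRect((w*1e3).astype(np.float32)); b=cv2.boxPoints(r)
    e=b[1]-b[0]; f=b[2]-b[1]; l=e if np.hypot(*e)>np.hypot(*f) else f
    return np.array(r[0])/1e3, np.arctan(l[1]/l[0]), np.array(r[1])
def J2W(j,P): # j=(x,y,yaw)
    c,s=np.cos(j[2]),np.sin(j[2]); P=np.asarray(P,float).reshape(-1,3)
    return np.c_[j[0]+c*P[:,0]-s*P[:,1], j[1]+s*P[:,0]+c*P[:,1], P[:,2]]
E
python3 - <<'E'
from h import *
imaging.snapshot("top")
for d in imaging.regions_of("top","blank_top_center")[:5]: print(np.round(d["at"]),rect("top",d["region"],.032))
for d in imaging.regions_of("top","knob_center")[:1]: print("knob",onplane("top",d["at"],.154))
for d in imaging.regions_of("top","lever_grip")[:1]: print("grip",onplane("top",d["at"],.21))
px=np.array([[595,300],[677,283],[640,108],[557,127]])/2.3+[120,160]
w=onplane("top",px,.012);print(w)
e=w[3]-w[0]+w[2]-w[1];print("yaw",np.arctan2(e[1],e[0]),w.mean(0))
E
```

```text
[281. 315.] (array([0.34393811, 0.22893918]), np.float32(0.70641464), array([130.20381165,  51.05059052]))
[263. 258.] (array([0.51795282, 0.28231226]), np.float32(-0.036635436), array([ 50.88259125, 132.84602356]))
[158. 279.] (array([0.46788885, 0.58401038]), np.float32(0.42049947), array([129.39407349,  52.33836365]))
[314. 260.] (array([0.51073907, 0.1265028 ]), np.float32(-0.29362983), array([ 54.00195694, 128.45275879]))
knob [[ 0.55943521 -0.07931558]]
grip [[ 0.64301944 -0.07018818]]
[[ 0.42187421 -0.06410214]
 [ 0.44375021 -0.17023006]
 [ 0.67367072 -0.12584396]
 [ 0.64880601 -0.01673775]]
yaw 0.19819529089403454 [ 0.54702529 -0.09422848]
```

```bash
python3 - <<'E'
from h import *
s=arm.get_state(); R=Rot.from_rotvec(s["ee_rot"]).as_matrix();print(s["t"],np.round(R,2).tolist())
for nm,p,y in(("blank",[.48,.283,.2],-.036),("press",[.465,-.111,.2],.2)):
  for k in (-1,1):
    print(nm,k,arm.ik(np.array(p),rv(down(y+k*np.pi/2))))
# camera on robot side: jaw yaw = y+pi/2
arm.reach(np.array([.45,.284,.17]),rv(down(-.036+np.pi/2)))
s=arm.get_state();im=imaging.snapshot("wrist");cv2.imwrite("pics/w1.png",im)
for d in imaging.regions_of("wrist","blank_top_center")[:4]: print(np.round(d["at"]),round(d["p"],2),rect("wrist",d["region"],.032,s))
print(s["t"],s["eef_pos"])
E
```

```text
0.7 [[0.42, -0.0, -0.91], [0.91, 0.0, 0.42], [0.0, -1.0, 0.0]]
blank -1 [0.42555954 0.43233208 1.55448584 0.         1.15477473 2.03235587]
blank 1 [ 0.42555954  0.43233208  1.55448584  0.          1.15477473 -1.10923679]
press -1 [-3.59319079e-01  3.27676818e-01  1.73810302e+00 -4.44089210e-16
  1.07581281e+00  1.01147725e+00]
press 1 [-3.59319079e-01  3.27676818e-01  1.73810302e+00 -4.44089210e-16
  1.07581281e+00 -2.13011541e+00]
[595. 225.] 0.9 (array([0.46135965, 0.56486346]), np.float32(0.4104373), array([123.58639526,  51.97260666]))
[246.  97.] 0.86 (array([0.34833783, 0.2350334 ]), np.float32(0.7086753), array([121.29545593,  47.63156128]))
[153. 277.] 0.83 (array([0.50200061, 0.13927948]), np.float32(-0.31940347), array([ 49.0539093 , 124.75661469]))
[313. 291.] 0.74 (array([0.51739844, 0.28207916]), np.float32(-0.035691064), array([ 50.48281479, 132.35150146]))
1.9917 [0.44998203 0.28475275 0.17022648]
```

View pics/w1.png

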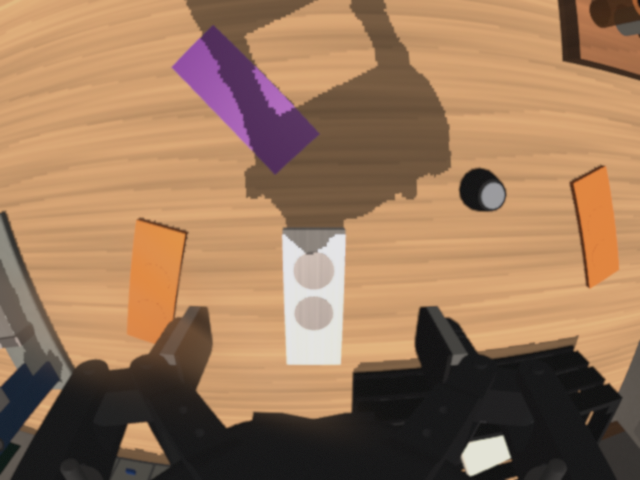

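The wrist picture shows the silver blank at (313,291), within a few tenths of a mm of the top-camera result. Before grasping I'll look at the press from its open front, with the tool pitched forward, to get its pose and the pad gap.

```bash
python3 - <<'E'
from h import *
j=np.array([.5397,-.0957,.198]); jx=np.array([np.cos(j[2]),np.sin(j[2]),0]);jy=np.array([-jx[1],jx[0],0]);k=np.array([0,0,1.])
done=False
for a in (45,35,25):
  for X in (-.10,-.07,-.05):
    y=np.sin(np.radians(a))*jx-np.cos(np.radians(a))*k; R=np.stack([jy,y,np.cross(jy,y)],1); p=J2W(j,[X,0,.18])[0]
    q=arm.ik(p,rv(R)); print(a,X,None if q is None else np.round(q,2))
    if q is not None and not done: done=True; P,O=p,rv(R)
arm.reach(np.array([.42,.1,.25]),rv(down(.2+np.pi/2)))
arm.reach(P,O); arm.dwell(.1)
s=arm.get_state();im=imaging.snapshot("wrist");cv2.imwrite("pics/w2.png",im)
np.savez("w2.npz",**{k:s[k] for k in("eef_pos","ee_rot")})
for n in("blank_mid_center","knob_center","head_front"):
  for d in imaging.regions_of("wrist",n)[:3]: print(n,np.round(d["at"]),round(d["p"],2))
print(s["t"],s["eef_pos"])
E
```

```text
45 -0.1 [-0.89  0.36  2.36  1.59  0.68  2.19]
45 -0.07 [-0.79  0.37  2.32  1.63  0.63  2.25]
45 -0.05 [-0.73  0.37  2.28  1.65  0.6   2.29]
35 -0.1 [-0.75  0.26  2.24  1.13  0.54  2.8 ]
35 -0.07 [-0.67  0.28  2.19  1.11  0.51  2.89]
35 -0.05 [-0.62  0.3   2.15  1.09  0.49  2.95]
25 -0.1 [-0.62  0.23  2.11  0.61  0.57 -2.87]
25 -0.07 [-0.56  0.26  2.06  0.57  0.57 -2.78]
25 -0.05 [-0.52  0.28  2.03  0.55  0.56 -2.72]
blank_mid_center [318. 137.] 0.69
knob_center [313. 265.] 0.55
head_front [314. 266.] 0.89
6.375 [ 0.44173451 -0.11530086  0.18003739]
```

View pics/w2.png

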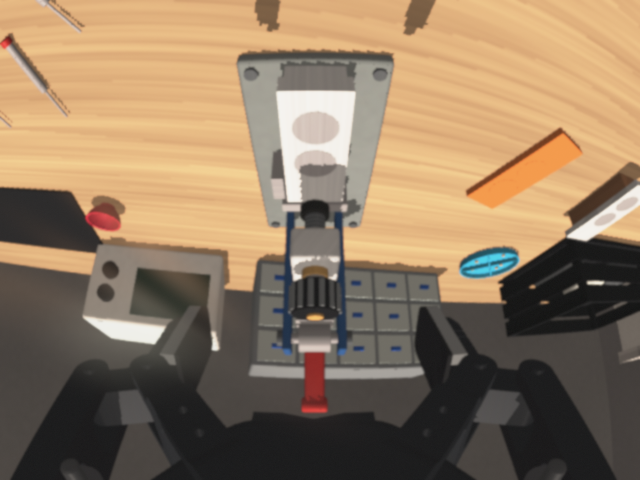

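The press is well seen from the front: base-plate front corners near (237,57) and (393,57), mid blank from rows 90 to 200, pad near (315,212), head below it. I'll enlarge it to read off exact features.

```bash
python3 - <<'E'
import cv2
a=cv2.imread("pics/w2.png")[35:285,215:415]; cv2.imwrite("pics/w2c.png",cv2.resize(a,None,fx=2.4,fy=2.4,interpolation=cv2.INTER_CUBIC))
a=cv2.imread("pics/w2.png")[180:280,265:365]; cv2.imwrite("pics/w2d.png",cv2.resize(a,None,fx=6,fy=6,interpolation=cv2.INTER_CUBIC))
E
```

```text
(no output)
```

View pics/w2c.png

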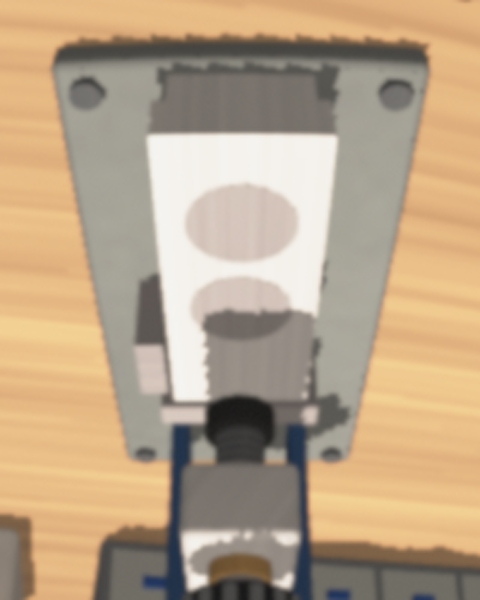

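View pics/w2d.png

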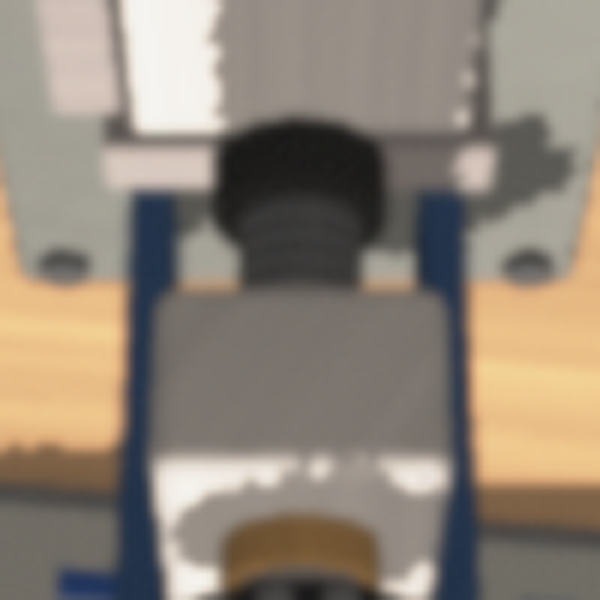

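```bash
cat > fit.py <<'E'
from h import *
from scipy.optimize import least_squares
z=np.load("w2.npz"); s={k:z[k] for k in z}
c=lambda u,v:[u/2.4+215-.3,v/2.4+35-.3]; d=lambda u,v:[u/6+265-.4,v/6+180-.4]
F=[([-110,-55,12],c(54,69)),([-110,55,12],c(428,68)),([-105,-25,40],c(148,135)),([-105,25,40],c(337,135)),
([-22,-18,92],d(153,293)),([-22,18,92],d(450,293)),([-22,-18,118],d(152,456)),([-22,18,118],d(452,456)),
([25,-25,40],d(133,133)),([125,-55,12],d(25,278)),([125,55,12],d(572,278))]
P=np.array([f[0] for f in F])/1e3; U=np.array([f[1] for f in F]); V=U
def st(p): return {"eef_pos":s["eef_pos"]+[0,0,p[6]],"ee_rot":(Rot.from_rotvec(p[3:6])*Rot.from_rotvec(s["ee_rot"])).as_rotvec()}
def res(p): return np.r_[(proj("wrist",J2W(p[:3],P),st(p))-U).ravel(), p[3:6]/.007, p[6]/.002]
r=least_squares(res,[.54,-.096,.2,0,0,0,0],loss="soft_l1")
print(np.round(r.x,4)); print(np.round(res(r.x)[:22].reshape(-1,2),1).tolist())
for zz in np.arange(54,70,2): print(zz,np.round(proj("wrist",J2W(r.x[:3],[-.012,0,zz/1e3]),st(r.x))[0],1),end=" ")
print("pad front px",np.round(d(300,120),1))
r2=least_squares(lambda p:(proj("wrist",J2W(p,P),s)-U).ravel(),[.54,-.096,.2],loss="soft_l1");print(r2.x)
E
python3 fit.py
```

```text
[ 0.545  -0.0934  0.1987  0.0006 -0.0008 -0.      0.0023]
[[-1.5, -0.7], [1.4, 0.1], [0.1, 0.7], [-1.0, 0.8], [0.7, -3.9], [-0.4, -3.9], [-0.2, 0.8], [0.4, 0.8], [0.7, -1.3], [-0.5, 0.6], [0.1, 0.6]]
54 [314.8 190.1] 56 [314.8 192.1] 58 [314.8 194.1] 60 [314.8 196.2] 62 [314.8 198.2] 64 [314.8 200.3] 66 [314.8 202.4] 68 [314.8 204.5] pad front px [314.6 199.6]
[ 0.54295906 -0.09383017  0.19799245]
```

Pad bottom is about z 63, so the gap is about 15 mm above the full pile. The press is at about (0.544,-0.0935), yaw 0.1985. The head's lower edge is a 3.9 px outlier; it seems rounded and I leave it out. Now I pick the blank.

```bash
python3 - <<'E'
from h import *
b=np.array([.5177,.2822]); yw=-.036; g=b-.037*np.array([np.cos(yw),np.sin(yw)])
O=rv(down(yw+np.pi/2))
arm.reach(np.array([.42,.1,.25]),O)
arm.reach(np.r_[g,.10],O)
arm.move_l(np.r_[g,.018]); arm.close()
s=arm.get_state();print(s["t"],s["width"]*85,s["wrist_force"])
arm.move_l(np.r_[g,.16]); 
s=arm.get_state();print(s["t"],s["width"]*85,s["wrist_force"],s["eef_pos"])
im=imaging.snapshot("wrist");cv2.imwrite("pics/w3.png",im)
for d in imaging.regions_of("wrist","blank_top_center")[:4]: print(np.round(d["at"]),round(d["p"],2),rect("wrist",d["region"],.016+s["eef_pos"][2]-.002,s))
E
```

```text
11.8667 48.25019711056071 [-2.50668407 -1.91600022 14.4703143 ]
12.9667 48.07071457102491 [-0.78273467  1.49388591 -2.24754383] [0.48023412 0.28331635 0.159189  ]
[316. 328.] 0.87 (array([0.49025168, 0.28243622]), np.float32(-0.026786547), array([50.20077896, 82.7950592 ]))
[245.  62.] 0.67 (array([0.37709406, 0.26191812]), np.float32(0.7069089), array([57.747612 , 22.9826889]))
```

View pics/w3.png

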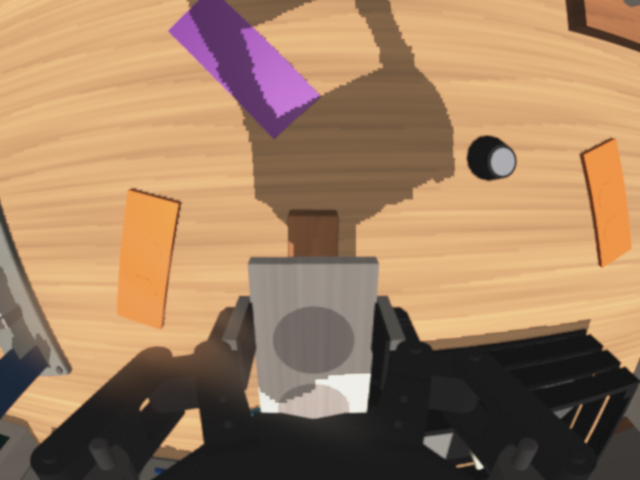

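The blank is held level and centred between the pads (near edge at row 260). On to insertion.

```bash
cat >> h.py <<'E'
JG=np.array([.5440,-.0935,.1985])
E
python3 - <<'E'
from h import *
O=rv(down(JG[2]+np.pi/2)); y0=.0004
W=lambda x,z:J2W(JG,[x,y0,z])[0]
arm.reach(np.array([.42,.08,.20]),O)
arm.reach(W(-.145,.043),O)
f0=arm.get_state()["wrist_force"]
arm.move_l(W(-.0785,.043),max_speed=.08)
s=arm.get_state();print(s["t"],s["wrist_force"]-f0)
for z in(.039,.037,.036,.035,.034):
    arm.move_l(W(-.0785,z),max_speed=.02); arm.dwell(.1)
    s=arm.get_state();df=s["wrist_force"]-f0;print(z,s["t"],np.round(df,1))
    if df[2]>8: break
im=imaging.snapshot("wrist");cv2.imwrite("pics/w4.png",im)
E
```

```text
15.925 [ 0.42622496 -0.78010315  0.12717323]
0.039 16.375 [0.  0.2 0.8]
0.037 16.725 [ 0.3 -1.1  2.2]
0.036 17.075 [-0.  -1.5  6.4]
0.035 17.425 [-0.8 -0.6 12.2]
```

View pics/w4.png

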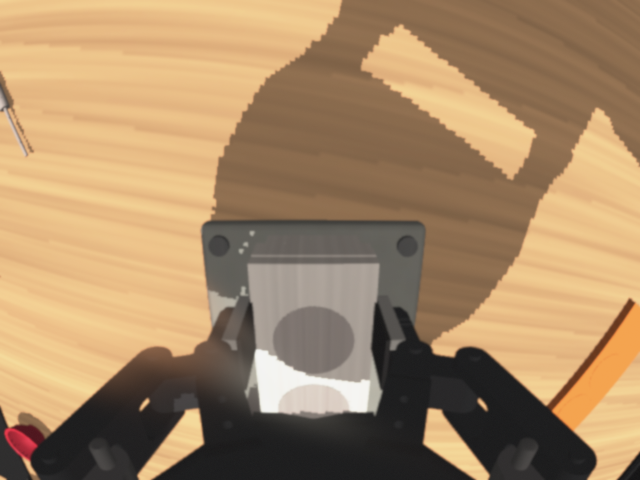

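```bash
python3 - <<'E'
from h import *
s=arm.get_state()
for z in(24,32,40,44,48): print(z,[np.round(proj("wrist",J2W(JG,[-.105+dx,y,z/1e3]),s)[0],1).tolist() for dx,y in((0,-.025),(0,.025),(-.002,.025))])
print([np.round(proj("wrist",J2W(JG,[-.11,y,.012]),s)[0],1).tolist() for y in(-.055,.055)])
a=cv2.imread("pics/w4.png")[215:275,195:435]; cv2.imwrite("pics/w4c.png",cv2.resize(a,None,fx=3.3,fy=6,interpolation=cv2.INTER_CUBIC))
E
```

```text
24 [[256.7, 245.5], [370.0, 245.6], [370.2, 241.3]]
32 [[254.0, 251.6], [372.7, 251.7], [373.0, 247.2]]
40 [[251.0, 258.4], [375.7, 258.5], [376.0, 253.8]]
44 [[249.5, 262.0], [377.3, 262.1], [377.6, 257.3]]
48 [[247.8, 265.9], [379.0, 265.9], [379.3, 261.1]]
[[198.7, 227.3], [428.0, 227.5]]
```

View pics/w4c.png

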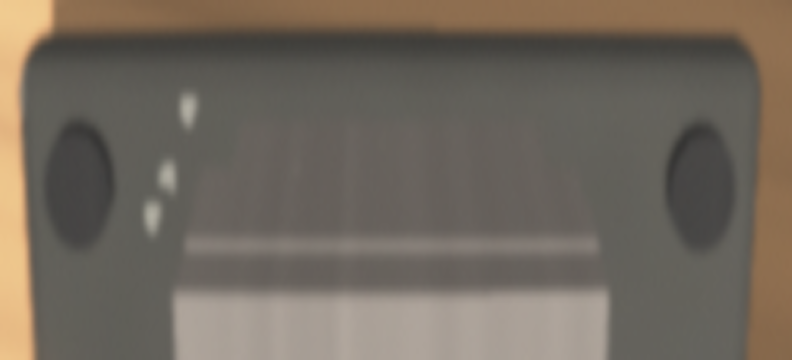

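The top blank sits about 1 mm further in than the mid one (a thin light strip at rows 254–257), square and aligned across. I'll pull it back 1 mm, release, and check.

```bash
sed -i 's/^JG=.*/JG=np.array([.5422,-.0933,.1985])/' h.py; python3 - <<'E'
from h import *
O=rv(down(JG[2]+np.pi/2)); s=arm.get_state(); p=s["eef_pos"]; jx=np.array([np.cos(JG[2]),np.sin(JG[2]),0])
arm.move_l(p+[0,0,.001]-.0009*jx,max_speed=.02)
arm.release(); arm.dwell(.1)
arm.move_l(p-.0009*jx+[0,0,.10])
arm.move_l(p-.03*jx+[0,0,.15]); arm.dwell(.1)
s=arm.get_state();print(s["t"]); im=imaging.snapshot("wrist");cv2.imwrite("pics/w5.png",im)
for z in(40,48): print(z,[np.round(proj("wrist",J2W(JG,[-.105,y,z/1e3]),s)[0],1).tolist() for y in(-.025,.025)])
for d in imaging.regions_of("wrist","blank_top_center")[:5]: print(np.round(d["at"]),round(d["p"],2),rect("wrist",d["region"],.048,s))
q=proj("wrist",J2W(JG,[-.05,0,.048]),s)[0].astype(int);print(q)
a=im[max(0,q[1]-110):q[1]+110,max(0,q[0]-120):q[0]+120]; cv2.imwrite("pics/w5c.png",cv2.resize(a,None,fx=2.7,fy=2.7,interpolation=cv2.INTER_CUBIC))
E
```

```text
19.725
40 [[282.4, 225.5], [344.6, 225.5]]
48 [[281.6, 228.3], [345.4, 228.3]]
[314. 285.] 0.62 (array([ 0.50172827, -0.1018592 ]), np.float32(0.20904359), array([131.40386963,  51.02228928]))
[313 291]
```

View pics/w5c.png

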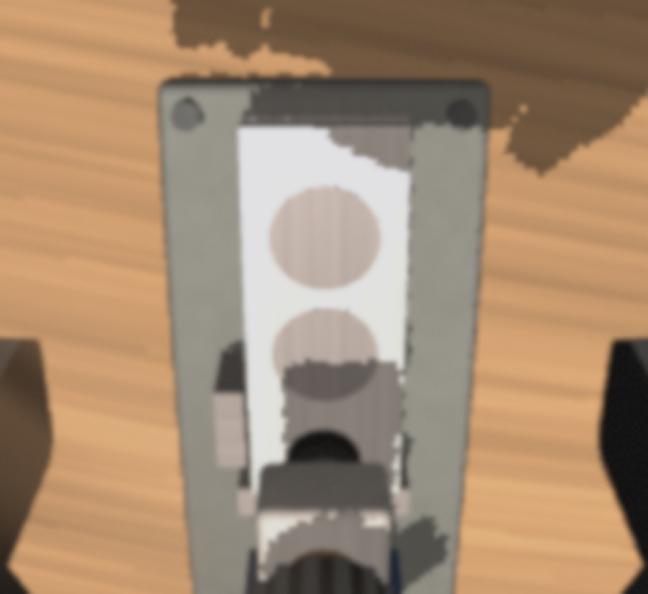

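The blank lies square on the pile: (0.5017,-0.1019), yaw 0.209, within about 1.5 mm of the expected spot. Now the knob: one grip and 3.3 rad clockwise with the last joint.

```bash
python3 - <<'E'
from h import *
p=J2W(JG,[0,0,.22])[0]; q1=np.arctan2(p[1],p[0]); yaw=q1+1.7
arm.reach(p+[0,0,.03],rv(down(yaw)))
s=arm.get_state();print(s["t"],s["qpos"][5]); im=imaging.snapshot("wrist");cv2.imwrite("pics/w6.png",im)
k=p
for d in imaging.regions_of("wrist","knob_center")[:2]:
    print(np.round(d["at"]),round(d["p"],2),d["region"].sum(),rect("wrist",d["region"],.154,s))
print("pred",proj("wrist",J2W(JG,[0,0,.154]),s))
a=im[160:440,180:460]; cv2.imwrite("pics/w6c.png",cv2.resize(a,None,fx=2,fy=2))
E
```

```text
20.3917 -1.8092211744256717
[322. 263.] 0.93 6695 (array([ 0.56835278, -0.08885527]), np.float32(0.1848804), array([118.76213074,  37.83258057]))
pred [[313.24880974 242.88744022]]
```

View pics/w6c.png

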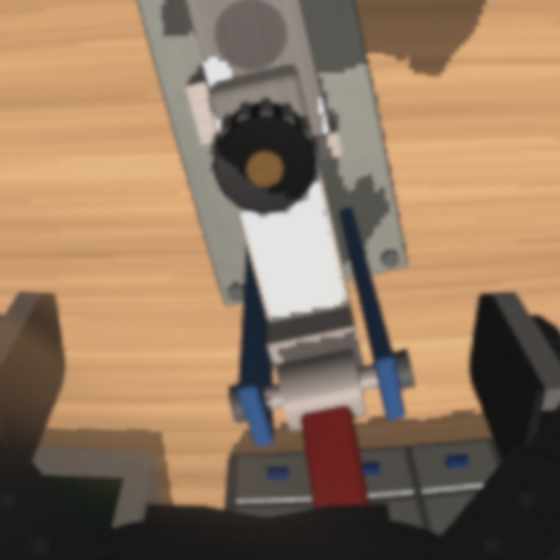

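The knob's brass cap is at px (312,244), against a predicted (313,243), so the press pose is good. Turning.

```bash
python3 - <<'E'
from h import *
p=J2W(JG,[0,0,.122])[0]
arm.move_l(p); arm.close(); s=arm.get_state(); print(s["t"],s["width"]*85,np.round(s["wrist_force"],1),np.round(s["wrist_torque"],2))
q=s["qpos"].copy()
for i in range(3):
    q[5]+=1.1; arm.set_joints(q); s=arm.get_state(); print(s["t"],s["qpos"][5],np.round(s["wrist_force"],1),np.round(s["wrist_torque"],3))
arm.release(); arm.move_l(p+[0,0,.13]); s=arm.get_state(); print(s["t"],s["eef_pos"])
E
```

```text
22.0167 34.20217792342593 [-2.6 -3.1  7. ] [-0.39  0.39 -0.  ]
23.0833 -0.7083918692042164 [2.4 5.6 0.2] [ 0.72  -0.215 -0.108]
24.15 0.3916154982349045 [ 5.8  4.5 -2.8] [ 0.898 -0.834 -0.106]
25.2167 1.4916032319542807 [ 6.9  0.1 -4.2] [ 0.037 -0.905 -0.111]
26.7833 [ 0.54174861 -0.09318568  0.25118644]
```

The turn met about 0.11 N m of friction, as expected. Next I push the lever with closed fingertips along its arc and log the tangential force.

```bash
cat >> h.py <<'E'
TILT=np.radians(30)
def lev(th,over=0.,back=0.):
    """TCP (world) pushing the lever grip at lever angle th; over: extra push, back: retreat"""
    al=np.radians(25)+th; g=np.array([.095+.070*np.sin(al),.150+.070*np.cos(al)]); n=np.array([np.cos(al),-np.sin(al)])
    b=np.array([np.cos(TILT),np.sin(TILT)]); sg=np.clip(-(np.degrees(al)-60)/12,-1,1)
    q=g-(.008+back-over)*n-.011*sg*b
    c,s=np.cos(JG[2]),np.sin(JG[2]); return J2W(JG,[q[0],0,q[1]])[0], np.array([n[0]*c,n[0]*s,n[1]])
def levR():
    c,s=np.cos(JG[2]),np.sin(JG[2]); jx=np.array([c,s,0]);jy=np.array([-s,c,0]); a=np.sin(TILT)*jx-np.cos(TILT)*np.array([0,0,1.])
    return rv(np.stack([jy,a,np.cross(jy,a)],1))
def push(ths,f0,v=.04,over=0.):
    out=[]
    for th in ths:
        p,n=lev(th,over); arm.move_l(p,max_speed=v); arm.dwell(.04); s=arm.get_state(); f=s["wrist_force"]-f0
        out.append((round(float(th),2),round(float(-f@n),1),round(float(np.linalg.norm(f)),1)))
        if np.linalg.norm(f)>30: break
    print(s["t"],out); return out
E
python3 - <<'E'
from h import *
O=levR(); arm.close()
for th in(0,.7,1.5): print(arm.ik(lev(th)[0],O))
arm.reach(lev(0,back=.04)[0]+[0,0,.03],O); arm.reach(lev(0,back=.02)[0],O); arm.dwell(.2)
f0=arm.get_state()["wrist_force"]; np.save("f0.npy",f0); print(arm.get_state()["t"],f0)
push(np.arange(0,.96,.06),f0)
imaging.snapshot("scene")
E
```

```text
[-0.33477247  0.39554213  1.74112689  0.47016575  0.59565988 -2.44157551]
[-0.28616643  0.48374216  1.65240684  0.44044188  0.57807343 -2.37460071]
[-0.27469336  0.57104225  1.66652909  0.51218149  0.48358471 -2.44999731]
31.45 [-0.11269912 -0.20335578 -0.16694225]
36.85 [(0.0, -0.5, 1.6), (0.06, 0.2, 1.0), (0.12, 0.6, 0.8), (0.18, 1.6, 1.7), (0.24, -0.2, 0.7), (0.3, 1.2, 1.3), (0.36, 0.5, 1.0), (0.42, 0.5, 0.6), (0.48, 1.0, 1.2), (0.54, 0.6, 0.9), (0.6, 0.8, 0.9), (0.66, 4.9, 5.3), (0.72, 5.7, 6.1), (0.78, 5.5, 6.0), (0.84, 5.8, 5.8), (0.9, 6.2, 6.3)]
```

Firm resistance starts at about 0.63 rad. From both the onset and the force slope that is a gap near 5.9 mm, so about 39–40 N when closed, which is close to the upper limit. I'll let the lever open and turn the knob back 0.42 rad to get about 7 mm.

```bash
python3 - <<'E'
from h import *
for th in(.5,.0): arm.move_l(lev(th,back=.003)[0],max_speed=.12)
arm.move_l(lev(0,back=.04)[0]+[0,0,.03],max_speed=.2)
p=J2W(JG,[0,0,.122])[0]; q1=np.arctan2(p[1],p[0])
arm.release(); arm.reach(p+[0,0,.10],rv(down(q1+1.7)))
arm.move_l(p,max_speed=.15); arm.close(); s=arm.get_state(); q=s["qpos"].copy(); print(s["t"],s["width"]*85,q[5])
q[5]-=.42; arm.set_joints(q); s=arm.get_state(); print(s["t"],s["qpos"][5],np.round(s["wrist_torque"],3))
arm.release(); arm.move_l(p+[0,0,.11],max_speed=.2); arm.close()
O=levR(); arm.reach(lev(0,back=.03)[0]+[0,0,.01],O); arm.dwell(.2)
f0=arm.get_state()["wrist_force"]; np.save("f0.npy",f0); print(arm.get_state()["t"],f0)
push(np.r_[0.2,.4,np.arange(.5,.96,.05)],f0,v=.06)
E
```

```text
41.0417 34.3505621082208 -1.808548354140799
41.5417 -2.2249591488314118 [-0.641  0.155  0.177]
44.3917 [-0.04052368  0.41730186  0.69203923]
48.8083 [(0.2, -0.2, 1.3), (0.4, 0.8, 1.8), (0.5, 0.7, 1.0), (0.55, -0.4, 1.0), (0.6, 1.0, 1.7), (0.65, 0.3, 0.4), (0.7, 2.6, 2.8), (0.75, 4.5, 5.1), (0.8, 4.4, 4.7), (0.85, 4.7, 4.9), (0.9, 5.9, 6.0), (0.95, 4.9, 5.0)]
```

Resistance now starts at about 0.69–0.70 rad, half way, for a gap near 6.8 mm. Flipping it fully over.

```bash
python3 - <<'E'
from h import *
f0=np.load("f0.npy")
push([1.05,1.15,1.25,1.35,1.42,1.47,1.5],f0,v=.06)
for o in(.002,.004,.006,.008):
    r=push([1.5],f0,v=.03,over=o)
    if r[0][1]>14: break
E
```

```text
50.9167 [(1.05, 5.6, 6.7), (1.15, 5.3, 5.7), (1.25, 3.5, 4.4), (1.35, 1.1, 2.0), (1.42, -0.2, 0.6), (1.47, -1.0, 1.1), (1.5, -0.7, 1.1)]
51.2083 [(1.5, 0.4, 1.3)]
51.5 [(1.5, 13.5, 16.2)]
51.7917 [(1.5, 25.4, 30.3)]
```

Over centre (the force fell to about zero past 1.42 rad) and then against a hard stop. I'll back off, move clear and check.

```bash
python3 - <<'E'
from h import *
p=lev(1.5)[0]
arm.move_l(p+[0,0,.05]); arm.move_l(p+[-.02,0,.13],max_speed=.2)
arm.reach(J2W(JG,[-.11,0,.25])[0],rv(down(JG[2]+np.pi/2))); arm.dwell(.3)
s=arm.get_state();print(s["t"])
w=imaging.snapshot("wrist"); sc=imaging.snapshot("scene")
for d in imaging.regions_of("wrist","blank_top_center")[:3]: print(np.round(d["at"]),round(d["p"],2),rect("wrist",d["region"],.048,s))
print("nest",J2W(JG,[-.04,0,.044]))
for th in(0,1.3,1.42,1.5):
    al=np.radians(25)+th; print(th,np.round(proj("scene",J2W(JG,[.095+.07*np.sin(al),0,.15+.07*np.cos(al)])),1))
for d in imaging.regions_of("scene","lever_grip")[:2]: print("grip",d["at"],d["p"])
q=proj("wrist",J2W(JG,[-.04,0,.048]),s)[0].astype(int)
a=cv2.resize(w[max(0,q[1]-100):q[1]+100,q[0]-100:q[0]+100],(400,400)); b=cv2.resize(sc[240:370,210:340],(400,400),interpolation=cv2.INTER_CUBIC)
cv2.imwrite("pics/fin.png",np.hstack([a,b]))
E
```

```text
54.175
[585. 190.] 0.75 (array([0.34751996, 0.19028204]), np.float32(0.7173196), array([120.23273468,  51.11143875]))
[488. 299.] 0.73 (array([0.49607504, 0.09675319]), np.float32(-0.31269398), array([ 51.49817276, 117.54906464]))
[313. 250.] 0.71 (array([ 0.48592773, -0.10530658]), np.float32(0.19950911), array([99.20684814, 50.41003036]))
nest [[ 0.50298546 -0.10118796  0.044     ]]
0 [[322.6 262.4]]
1.3 [[339.2 295.6]]
1.42 [[338.1 298.3]]
1.5 [[337.2 300. ]]
grip [323.4, 288.8] 0.76
```

View pics/fin.png

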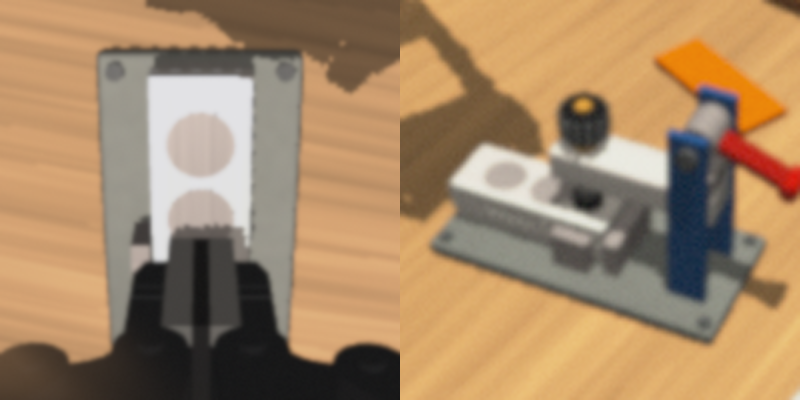

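The lever stays over: its grip is at scene px (338,299), where 1.42–1.5 rad is predicted at (338,298)–(337,300). The pad is down and the pile is flush and square.

```bash
python3 -c "
from h import *
arm.sign_off(); print(arm.get_state()['t'])"
```

```text
the job is handed in; nothing more can be done
the job is handed in; nothing more can be done
```

The job is handed in at about 54 s of the 72 s allowed. The last blank is on the pile, the knob is set, and the lever is fully over and stays there by itself.

- **Blank:** I put it in from the front, pulled it back 1 mm to sit flush with the two below, and released it. The last picture shows it flush, with yaw 0.1995 rad against 0.1985 for the press. Its front end measured about 2 mm from the predicted spot, within the 5 mm limit and close to the camera calibration error.
- **Knob:** I turned it 3.3 rad clockwise. The lever then met resistance at about 0.63 rad, which would have clamped at about 39–40 N, so I turned it back 0.42 rad. Resistance now starts at about 0.69 rad, roughly half way, for an estimated closed force of about 36–37 N. That force comes from the lever feel; I could not measure it directly.
- **Lever:** The pushing force fell to about zero past 1.42 rad, and the lever then came up against its hard stop. After I let go, the scene picture shows the grip at (338,299), which matches 1.42–1.5 rad.
- **Check that disagreed:** the trained network placed the grip at (323,289), which I put down to it marking the middle of the whole red lever.
- **Not checked:** I did not compare the positions of the other things on the bench at the end. No unexpected contact showed up in the wrist forces I printed.

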